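# Catch a battery's terminal stud with a sprung grabber probe

### The arm

A 6-joint arm with a two-finger parallel gripper is mounted at the origin on the work surface. World frame = base frame: x ahead of the robot, y to its left, z up, the work surface at z = 0. Lengths are in mm, angles in rad, forces in N, time in s.
With the tool pointing down it reaches from about 275 to 850 mm from the base axis. Payload 5.2 kg.
Tool frame: the origin (TCP) lies between the finger pads; the fingertips stand 22 mm ahead of it and the grasp point (between the pads) lies 3 mm ahead of it (env.finger_overhang is the distance from the TCP to the fingertips, in mm); z points along the fingers, y is the line along which they close (so a half turn about z gives the same grasp; the last joint's range is limited). The gripper opens to 85 mm and grips with 20 to 120 N. Pads are 22 mm wide; open, the fingers measure 114 mm over their backs; the gripper's body (76 mm by 85 mm) begins 54 mm behind the grasp point. The pads swing forward as they close: fully open they stand 13 mm farther back than shut.
Start: joints at [0.952, 0.259, 1.535, -0, 1.348, -0.203], TCP at [222.137, 503.151, 253.31] pointing down, gripper open.
Joint ranges: [-3.14, 3.14], [-0.91, 2.08], [0.19, 2.58], [-1.22, 4.36], [0.22, 2.71], [-3.12, 3.12]. Speed limits (rad/s): [2.57, 2.57, 3.14, 3.14, 3.14, 3.14].

### API

Orientations are given as a unit quaternion [w, x, y, z].
In Python, from cell import sensors, optics, order, env gives the robot as it stands.
- The arm moves only by the tool jog_arm, never from a script. Its argument "commands" is one flat list of numbers, 5 for each row, row after row: the gripper's target within -1 to 1 (shut at 1, half-way at 0, fully open at -1), then the shift along the world's x, y, z in units of 25 mm (1.0 is 25 mm), then the turn about the world's z in units of 8 degrees (1.0 is 8 degrees). In form: [gripper, x, y, z, twist, gripper, x, y, z, twist, ...]. A call has 1 to 20 rows; each row shifts and turns the commanded pose from where the row before left it; what a row does not reach is not made up. A row lasts 1/10 s, in which the tool goes at most 50 mm and 8.59 degrees, less where a joint would pass 70% of its speed; a pose out of reach is approached as far as the arm can. A call is refused whole if a number of a shift passes 1 or a number of a turn 1, either way. A call with a gripper value outside its range is refused whole. The fingers move at their own pace and stop on an object; the grip force is fixed at half the most. Time passes only in rows, so rows that do not move let the fingers close. It gives the time, the measured TCP pose, the force, the opening and the grip force at its end, in the units of the state.
- sensors.sense(): the state, without advancing time (a new reading comes with each control period).
- optics.get_image(name): name is "scene" or "side" or "wrist"; returns a dict with "img" (420x560x3 uint8, red, green, blue), "fovy" (degrees; the focal length in pixels is half the picture's height over the tangent of half this angle, whatever the lens; pixels are square), "cx", "cy" (the principal point, pixels), "k1" (the pictures are not rectified: a ray, as slopes to the right and down, at radius r is drawn at 1 + k1 r^2 times it, then the intrinsics apply), "rvec" (rotation vector, rad) and "tvec" (3), from world to camera coordinates, as OpenCV has them; the wrist camera has in their place "T_tool_cam" (4x4, takes a point from camera to tool coordinates, whose origin is the TCP and whose axes are the flange's). Camera axes: x right, y down, z forward; pixel columns grow to the right and rows downward; lengths in mm; the calibration is good to about 2 mm. A picture is of the moment at which its call begins: read the wrist's pose just before it. There is no depth.
- order.hand_in(): hands the job in; it is judged then, once.
The state is a dict: "time": time; "joint_pos": joint angles; "qd": joint speeds; "joint_efforts": joint torques, N m; "tool_pos": TCP position; "ee_rot": TCP orientation; "force": force on the tool from outside, world axes, zero at the start; "torque": the same for the moment, N m; "opening": opening from 0.0 (shut) to 1.0 (fully open); "finger_force": force on a finger pad.
Only numpy, scipy, OpenCV 4.12 (cv2) and the standard library are available. Lean on these libraries where they do the work, as an engineer would, in place of code of your own. Each camera call takes 0.05 s, during which the arm holds its last target. There are 200 camera calls.

### The job

Clip the test stand's sprung grabber probe onto the battery's brass stud: press its knob right down, keep it down and slide it along the rail until the hook's shank gently meets the stud, then let the knob go so that the hook rises and stays caught under the stud. Feel for the stud, never load it by more than about 8 N, and leave the battery and the things lying around where they are.

Things in the scene. Friction and masses are not known exactly. Their poses are not given: they have to be found in the camera images.
- stand: Fixed aluminium stand: base 85 x 270 x 12 mm, two square uprights 140 mm high at its y = -125 and 125 mm, joined by two round rods (the rail) along its y, 108 and 126 mm up. Origin on the table under the rail's middle, z up. A black carriage on the rail carries the upright probe at the stand's x = -35 mm: grey barrel of 14 mm diameter, 70 to 138 mm up, with a 20 mm collar up to 140 mm.
- carriage (a joint): Place of the carriage along the rail, m: 0 at the -y end (probe axis at the stand's y = -70 mm), growing to the stand's +y, up to 0.14. The black carriage is 34 mm wide. Friction about 1.5 N; it stays where it is left.
- plunger (a joint): How far the knob is pressed, m: 0 up, 0.018 at the bottom stop. Spring about 2.6 N at the start, 5.3 N fully down, damped (40 N per m/s). Knob and hook are one rigid piece. At 0.018 the hook's lip passes 4 mm below the stud. Let go with the stud in the throat, it rests at about 0.010; with the stud on the lip at about 0.014; missed, at 0.
- knob (a point): Centre of the probe's black round knob, 22 mm diameter, 21 mm high, on a 5 mm square steel shank; 180.5 mm above the table when up. It moves with the carriage and the plunger. Below the knob, 30 mm are free above the barrel's collar when up, 12 mm when pressed. It can be gripped from above.
- hook_throat (a point): Middle of the throat of the J-shaped steel hook at the shank's foot, on the foot's upper face; 57 mm above the table when up. The throat opens upward on the stand's +y side of the shank: shank face 4.25 mm to the -y of this point, lip 4.25 mm to the +y; lip 4 mm high and 4 mm thick, foot 5 mm thick. 123.5 mm below the knob's centre and 6.75 mm to the +y of it; moves with it.
- battery: Loose grey battery, 66 x 150 x 80 mm, about 2.2 kg, standing between the robot and the stand. Origin at the centre of its underside; its +x face, towards the stand, carries the stud; its y runs nearly along the rail.
- slot_mid (a point): Nominal place of the stud, 18 mm out from the battery's +x face, 50 mm up. The stud is a level brass pin along the battery's x, 6 mm diameter, 5 to 33 mm out from the face, then a 12 mm head. The true stud lies anywhere up to 16 mm to either side of this point (battery's y), at this height, always to the stand's +y of the hook at the start. It gives springily sideways, 1 mm per 10 N.
- wheel: Bystander: black printed rover wheel lying flat, 108 mm diameter, 52 mm high; origin at its underside's centre.
- reel: Bystander: metal reel standing on end, 48 mm diameter, 36 mm high; origin at its underside's centre.
- screwdriver: Bystander: black-handled screwdriver lying along its own x, 170 mm long, 26 mm thick; origin under its middle.
Mind the look-alikes: they are no part of the job. What is shaped like the battery but purple or red is not meant.

How it is judged:
By the outcome, as a careful person would: the job done as asked, in the order asked, and still so for the second after the job is handed in, with the robot touching nothing.
It also fails if it takes over 43 s, if anything falls off the work surface, if the arm or the gripper's body presses on something with over 40 N, if the wrist force passes 120 N, or if a joint passes its speed limit or range.

## Working session

There is one attempt and no reset: what is moved stays moved. The work goes in short steps, Python scripts to look and compute and a tool call to move; the robot and the scene stay as the last step left them, time stands still between calls to the robot, and variables do not carry over. Pictures are saved under pics/ and viewed, at most 10 in all, crops included, and the job is handed in when it is done.

Besides the shell and the picture viewer there is one more tool, called after "Emit:" by a JSON object that holds its "fn" and its "kwargs". jog_arm: Moves the arm, as the interface text tells. Its arguments: {"type":"object","properties":{"commands":{"type":"array"}},"required":["commands"]}

```bash
mkdir -p pics; ls; cat > h.py <<'E'
import numpy as np, cv2
from cell import sensors, optics, order, env
def K(d):
    h=d["img"].shape[0]; f=h/2/np.tan(np.radians(d["fovy"])/2)
    return f
def ext(d,s=None):
    if "rvec" in d: return cv2.Rodrigues(np.array(d["rvec"],float))[0],np.array(d["tvec"],float).ravel()
    from scipy.spatial.transform import Rotation as Ro
    w,x,y,z=s["ee_rot"]; T=np.eye(4);T[:3,:3]=Ro.from_quat([x,y,z,w]).as_matrix();T[:3,3]=s["tool_pos"]
    M=np.linalg.inv(T@np.array(d["T_tool_cam"])); return M[:3,:3],M[:3,3]
def ray(d,u,v,s=None):
    f=K(d);R,t=ext(d,s)
    p=cv2.undistortPoints(np.array([[[u,v]]],float),np.array([[f,0,d["cx"]],[0,f,d["cy"]],[0,0,1.]]),np.array([d["k1"],0,0,0.]))[0,0]
    return -R.T@t, R.T@np.array([p[0],p[1],1.])
def atz(d,u,v,z,s=None):
    o,r=ray(d,u,v,s); return o+r*(z-o[2])/r[2]
def proj(d,P,s=None):
    f=K(d);R,t=ext(d,s)
    return cv2.projectPoints(np.array(P,float).reshape(-1,1,3),cv2.Rodrigues(R)[0],t,np.array([[f,0,d["cx"]],[0,f,d["cy"]],[0,0,1.]]),np.array([d["k1"],0,0,0.]))[0][:,0]
def tri(*a):
    A=np.zeros((3,3));b=np.zeros(3)
    for o,r in a:
        r=r/np.linalg.norm(r);M=np.eye(3)-np.outer(r,r);A+=M;b+=M@o
    X=np.linalg.solve(A,b); return X,[np.linalg.norm(np.cross(X-o,r/np.linalg.norm(r))) for o,r in a]
E
python3 - <<'E'
from h import *
import pickle
D={}
for n in("scene","side"):
    d=optics.get_image(n);D[n]=d
    cv2.imwrite(f"pics/{n}0.png",cv2.resize(d["img"][...,::-1],None,fx=1.4,fy=1.4,interpolation=cv2.INTER_CUBIC))
    R,t=ext(d);print(n,-R.T@t,d["fovy"],d["k1"])
pickle.dump(D,open("D.pkl","wb"))
print(sensors.sense())
E
```

```text
pics
scene [ 958.30010712  596.58697098 1062.16889309] 46.16434155194727 -0.035335149603814654
side [ 267.77737521 -774.69267019  608.31784802] 55.28653110344303 -0.10317591202180802
{'time': 0.1, 'joint_pos': array([ 9.52186073e-01,  2.59242604e-01,  1.53598631e+00,  8.62598937e-07,
        1.34797414e+00, -2.02794738e-01]), 'qd': array([ 4.15326318e-05, -2.58852011e-03, -2.63515198e-03,  6.69687171e-04,
       -3.33036746e-03,  5.08624843e-04]), 'joint_efforts': array([ 3.79088116e-03, -4.46967137e+01, -2.91250062e+01, -4.77623107e-04,
        6.33291420e-03,  8.01782312e-05]), 'tool_pos': array([221.88233337, 502.78109481, 252.56751106]), 'ee_rot': array([-3.21863380e-04,  2.06413194e-01,  9.78464585e-01, -7.38069533e-04]), 'force': array([ 0.55432253, -0.77352379,  0.17910006]), 'torque': array([ 0.04489532, -0.06064936,  0.04522038]), 'finger_force': 0.0, 'opening': 1.0013428382953913}
```

View pics/scene0.png

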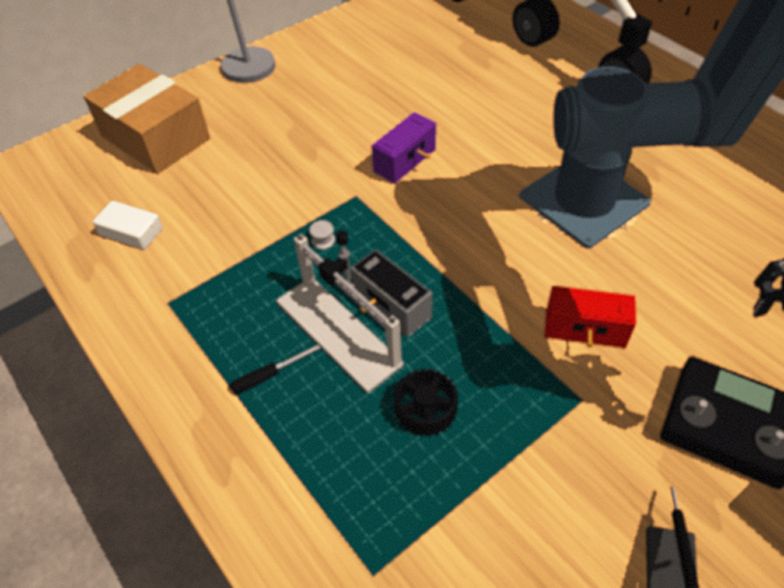

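View pics/side0.png

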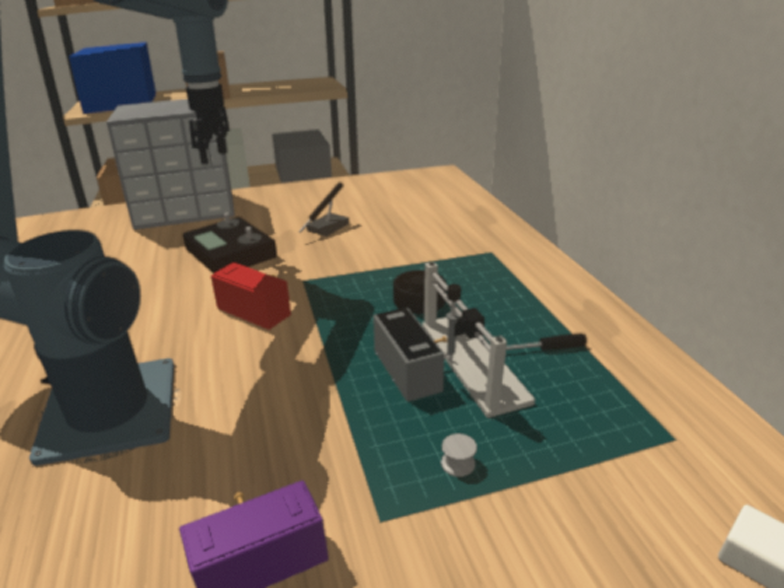

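The scene view shows the stand with the knob at about (342,240), the grey battery at (395,290) with its brass stud at (370,302), the reel at (320,233), the wheel at (425,400) and the screwdriver at (275,370). The look-alikes are the purple battery at (405,148) and the red one at (590,317). The grey one beside the stand is the one meant. I'll confirm this in crops.

```bash
python3 - <<'E'
from h import *
import pickle
D=pickle.load(open("D.pkl","rb"))
def crop(n,x,y,w,h,k):
    c=cv2.resize(D[n]["img"][y:y+h,x:x+w,::-1],None,fx=k,fy=k,interpolation=cv2.INTER_CUBIC)
    for i in range(0,w,10): cv2.putText(c,str(x+i),(i*k,8),0,.3,(0,255,255)); cv2.line(c,(i*k,10),(i*k,14),(0,255,255))
    for i in range(0,h,10): cv2.putText(c,str(y+i),(0,i*k+4),0,.3,(0,255,255)); 
    cv2.imwrite(f"pics/{n}c.png",c)
crop("scene",190,150,130,98,6)
crop("side",255,175,130,98,6)
E
```

```text
(no output)
```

View pics/scenec.png

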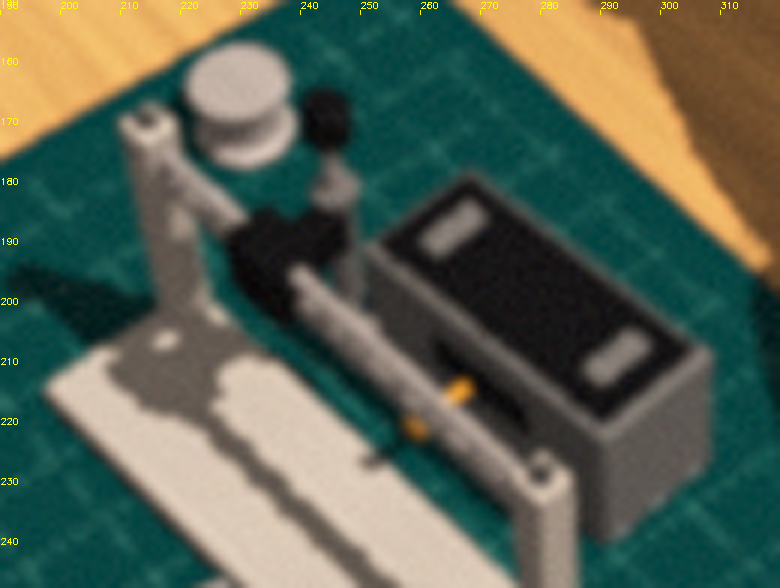

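View pics/sidec.png

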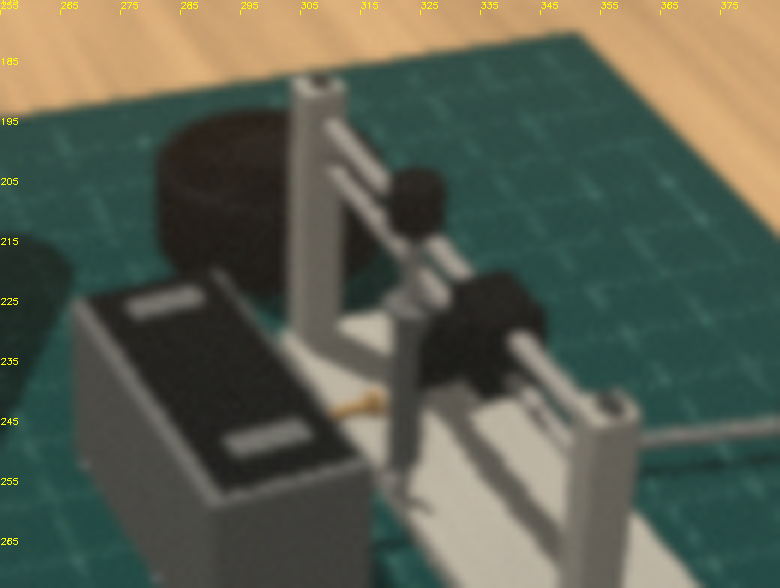

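Both crops confirm it: a grey battery with a black top and a brass stud. The knob is at scene (244.5,170) and side (324.5,208.8). The stud head is at scene (259.3,221.7) and side (317.3,241.8).

```bash
python3 - <<'E'
from h import *
import pickle
np.set_printoptions(precision=1,suppress=True)
D=pickle.load(open("D.pkl","rb"));S,E=D["scene"],D["side"]
def t(n,a,b): print(n,*tri(ray(S,*a),ray(E,*b)))
t("knob",(244.5,170),(324.5,208.8))
t("up+",(280.3,228.3),(308,189.3)); t("up-",(215,169.7),(356.2,242.2))
t("head",(259.3,221.7),(317.3,241.8))
for a in[(280.3,228.3),(215,169.7)]:print("S140",atz(S,*a,140))
for a in[(308,189.3),(356.2,242.2)]:print("E140",atz(E,*a,140))
print("knob S/E",atz(S,244.5,170,180.5),atz(E,324.5,208.8,180.5))
for a in[(268.3,179.2),(251.7,190.8),(290.5,221.3),(308,208.7)]:print("batt",atz(S,*a,80))
print("stud",atz(S,266.7,215.2,50),atz(S,259.3,221.7,50),atz(E,317.3,241.8,50),atz(E,310.8,243.5,50))
E
```

```text
knob [ 551.3 -103.5  180. ] [np.float64(2.2651023755851787), np.float64(2.2651023755852195)]
up+ [575.1  63.3 138.8] [np.float64(2.2843336377769123), np.float64(2.2843336377770083)]
up- [ 589.4 -184.2  140.3] [np.float64(2.267921677252764), np.float64(2.2679216772530846)]
head [565.  -38.9  48.7] [np.float64(1.4672299763222962), np.float64(1.4672299763223178)]
S140 [573.4  64.8 140. ]
S140 [ 587.3 -183.3  140. ]
E140 [576.2  59.6 140. ]
E140 [ 591.6 -184.9  140. ]
knob S/E [ 549.4 -102.2  180.5] [ 552.8 -105.6  180.5]
batt [ 473.7 -114.7   80. ]
batt [ 531.2 -110.8   80. ]
batt [515.9  29.7  80. ]
batt [457.2  27.5  80. ]
stud [537.  -41.9  50. ] [564.1 -37.6  50. ] [565.6 -41.3  50. ] [548.3 -43.2  50. ]
```

Emit:
{"fn": "jog_arm", "kwargs": {"commands": [-1,0.44,-0.81,0,0.17,-1,0.44,-0.81,0,0.17,-1,0.44,-0.81,0,0.17,-1,0.44,-0.81,0,0.17,-1,0.44,-0.81,0,0.17,-1,0.44,-0.81,0,0.17,-1,0.44,-0.81,0,0.17,-1,0.44,-0.81,0,0.17,-1,0.44,-0.81,0,0.17,-1,0.44,-0.81,0,0.17,-1,0.44,-0.81,0,0.17,-1,0.44,-0.81,0,0.17,-1,0.44,-0.81,0,0.17,-1,0.44,-0.81,0,0.17,-1,0.44,-0.81,0,0.17,-1,0.44,-0.81,0,0.17,-1,0.44,-0.81,0,0.17,-1,0.44,-0.81,0,0.17,-1,0.44,-0.81,0,0.17,-1,0.44,-0.81,0,0.17]}}

```text
time: 2.1
tool_pos: [442.2, 97.3, 253.0]
ee_rot: [-0.0, -0.03, 1.0, 0.0]
force: [-0.3, -0.1, -1.3]
opening: 0.997
finger_force: 0.0
```

Emit:
{"fn": "jog_arm", "kwargs": {"commands": [-1,0.54,-0.8,0,0,-1,0.54,-0.8,0,0,-1,0.54,-0.8,0,0,-1,0.54,-0.8,0,0,-1,0.54,-0.8,0,0,-1,0.54,-0.8,0,0,-1,0.54,-0.8,0,0,-1,0.54,-0.8,0,0,-1,0,0,0,0,-1,0,0,0,0]}}

```text
time: 3.1
tool_pos: [549.7, -61.9, 252.6]
ee_rot: [-0.001, -0.029, 1.0, 0.0]
force: [-0.4, 0.2, -0.1]
opening: 1.0
finger_force: 0.0
```

```bash
python3 - <<'E'
from h import *
import pickle
s=sensors.sense();d=optics.get_image("wrist");pickle.dump((s,d),open("W.pkl","wb"))
print(s["tool_pos"],s["ee_rot"],s["force"])
cv2.imwrite("pics/w1.png",cv2.resize(d["img"][...,::-1],None,fx=1.4,fy=1.4,interpolation=cv2.INTER_CUBIC))
print(proj(d,[[551,-103.5,180.5],[550,-40.5,50]],s)*1.4)
E
```

```text
[549.74982305 -61.91625463 252.600624  ] [-8.06298757e-04 -2.89553021e-02  9.99580287e-01  4.36258430e-04] [-0.39970606  0.23718158 -0.13786918]
[[304.68312237 329.27318028]
 [422.43625971 270.39467424]]
```

View pics/w1.png

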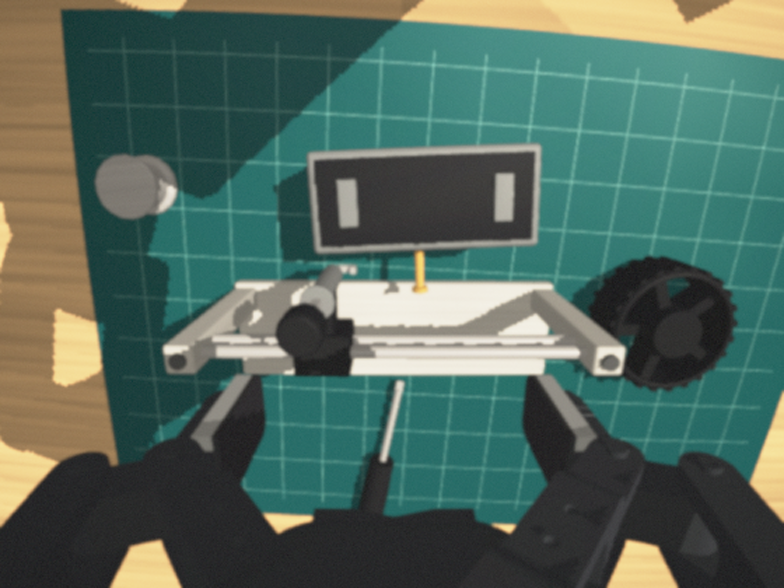

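The wrist view shows the knob at (301,330), the stud's pin at (420,270) and its head at (421,289), and the uprights' tops at (177,361) and (610,361).

```bash
python3 - <<'E'
from h import *
import pickle
np.set_printoptions(precision=1,suppress=True)
s,d=pickle.load(open("W.pkl","rb"))
f=lambda u,v,z:atz(d,u/1.4,v/1.4,z,s)
print("knob",f(301,330,182)); print("stud",f(420,255,50),f(420,270,50),f(421,289,50)); print("up",f(177,361,140),f(610,361,140))
print("hook lip tip",f(353,270,60))
E
```

```text
knob [ 550.9 -104.9  182. ]
stud [538.5 -43.2  50. ] [549.8 -42.3  50. ] [564.4 -40.5  50. ]
up [ 591.1 -186.   140. ] [576.6  65.6 140. ]
hook lip tip [550.3 -91.4  60. ]
```

Emit:
{"fn": "jog_arm", "kwargs": {"commands": [-1,0.05,-0.42,0,0,-1,0,-0.43,0,0,-1,0,-0.43,0,0,-1,0,-0.43,0,0,-1,0,0,-0.33,0,-1,0,0,-0.33,0,-1,0,0,-0.33,0,-1,0,0,-0.33,0,-1,0,0,-0.33,0,-1,0,0,-0.33,0,-1,0,0,-0.33,0,-1,0,0,-0.33,0,-1,0,0,0,0,-1,0,0,0,0]}}

```text
time: 4.55
tool_pos: [551.4, -104.6, 187.2]
ee_rot: [-0.0, -0.029, 1.0, 0.0]
force: [-0.7, -0.3, -0.2]
opening: 0.996
finger_force: 0.0
```

```bash
python3 - <<'E'
from h import *
import pickle
s=sensors.sense();d=optics.get_image("wrist")
print(s["tool_pos"],s["force"],s["torque"])
cv2.imwrite("pics/w2.png",cv2.resize(d["img"][...,::-1],None,fx=1.4,fy=1.4,interpolation=cv2.INTER_CUBIC))
E
```

```text
[ 551.37237952 -104.58354356  187.16332007] [-0.73694964 -0.29419938 -0.17773321] [0.03334936 0.00141058 0.04470424]
```

View pics/w2.png

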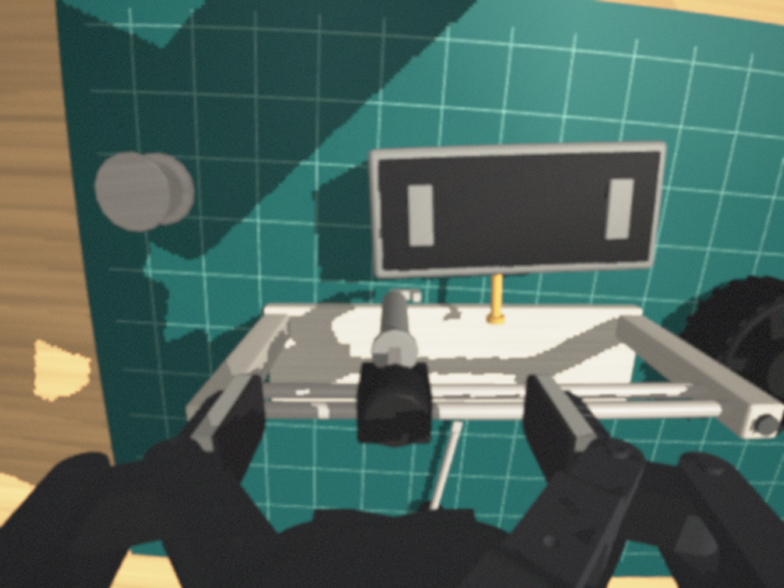

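The knob at (395,405) is centred between the pads, which are at about 245 and 545. I'll close on it.

Emit:
{"fn": "jog_arm", "kwargs": {"commands": [0,0,0,0,0,0.2,0,0,0,0,0.4,0,0,0,0,0.5,0,0,0,0,0.6,0,0,0,0,0.7,0,0,0,0,1,0,0,0,0,1,0,0,0,0,1,0,0,0,0,1,0,0,0,0]}}

```text
time: 5.6
tool_pos: [551.4, -104.6, 187.4]
ee_rot: [0.0, -0.029, 1.0, -0.0]
force: [0.2, 0.0, 2.9]
opening: 0.23
finger_force: 58.5
```

Emit:
{"fn": "jog_arm", "kwargs": {"commands": [1,0,0,-0.08,0,1,0,0,-0.08,0,1,0,0,-0.08,0,1,0,0,-0.08,0,1,0,0,-0.08,0,1,0,0,-0.08,0,1,0,0,-0.08,0,1,0,0,-0.08,0,1,0,0,-0.04,0,1,0,0,0,0,1,0,0,0,0]}}

```text
time: 6.7
tool_pos: [551.4, -104.6, 170.3]
ee_rot: [0.0, -0.029, 1.0, -0.0]
force: [-1.1, 0.6, 6.2]
opening: 0.233
finger_force: 58.7
```

Emit:
{"fn": "jog_arm", "kwargs": {"commands": [1,0,0,-0.03,0,1,0,0,0,0,1,0,0,0,0]}}

```text
time: 7.0
tool_pos: [551.5, -104.6, 169.7]
ee_rot: [0.0, -0.029, 1.0, -0.0]
force: [-0.0, -0.4, 5.8]
opening: 0.23
finger_force: 58.8
```

Emit:
{"fn": "jog_arm", "kwargs": {"commands": [1,0,0,-0.02,0,1,0,0,0,0,1,0,0,0,0]}}

```text
time: 7.3
tool_pos: [551.5, -104.6, 169.6]
ee_rot: [0.0, -0.029, 1.0, -0.0]
force: [-3.5, 0.5, 7.9]
opening: 0.227
finger_force: 59.1
```

Emit:
{"fn": "jog_arm", "kwargs": {"commands": [1,0,0,-0.02,0,1,0,0,0,0,1,0,0,0,0]}}

```text
time: 7.6
tool_pos: [551.5, -104.7, 169.6]
ee_rot: [0.0, -0.03, 1.0, -0.0]
force: [-2.9, 1.8, 11.8]
opening: 0.229
finger_force: 59.4
```

Emit:
{"fn": "jog_arm", "kwargs": {"commands": [1,-0.007,0.12,0,0,1,-0.007,0.12,0,0,1,-0.007,0.12,0,0,1,-0.007,0.12,0,0,1,-0.007,0.12,0,0,1,-0.007,0.12,0,0,1,-0.007,0.12,0,0,1,-0.007,0.12,0,0,1,-0.007,0.12,0,0,1,-0.007,0.12,0,0,1,0,0,0,0]}}

```text
time: 8.7
tool_pos: [549.9, -75.0, 169.6]
ee_rot: [0.001, -0.03, 1.0, -0.001]
force: [-3.3, -0.4, 11.0]
opening: 0.226
finger_force: 59.3
```

Emit:
{"fn": "jog_arm", "kwargs": {"commands": [1,-0.005,0.08,0,0,1,-0.005,0.08,0,0,1,-0.005,0.08,0,0,1,-0.005,0.08,0,0,1,-0.005,0.08,0,0,1,-0.005,0.08,0,0,1,-0.005,0.08,0,0,1,-0.005,0.08,0,0,1,0,0,0,0]}}

```text
time: 9.6
tool_pos: [549.0, -59.1, 169.6]
ee_rot: [0.001, -0.03, 1.0, -0.001]
force: [-2.2, -0.5, 10.2]
opening: 0.232
finger_force: 59.2
```

```bash
python3 - <<'E'
from h import *
a=[];
for i in range(1):
    s=sensors.sense();print(s["tool_pos"],s["force"],s["torque"])
for n,(x,y) in {"side":(265,180),"wrist":(240,150)}.items():
    d=optics.get_image(n)
    cv2.imwrite(f"pics/{n}3.png",cv2.resize(d["img"][y:y+140,x:x+186,::-1],None,fx=4,fy=4,interpolation=cv2.INTER_CUBIC))
E
```

```text
[549.04428613 -59.10074416 169.60952736] [-2.23900904 -0.49017094 10.20878778] [-0.03151147  0.38983578 -0.00872821]
```

View pics/wrist3.png

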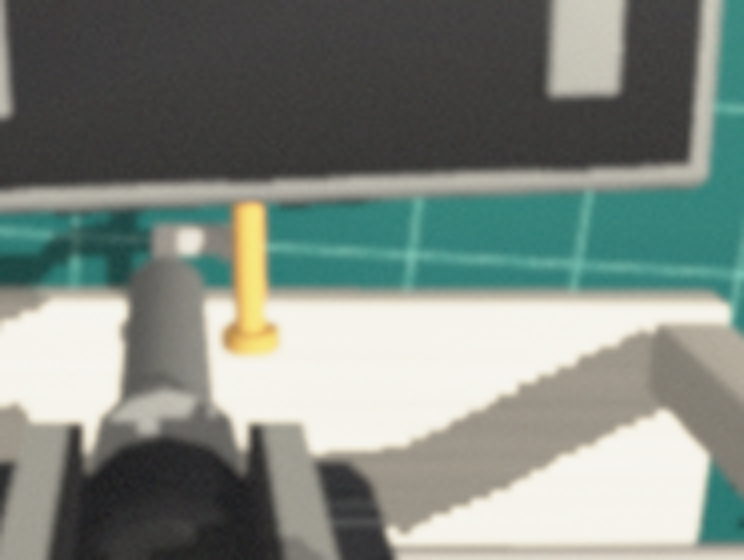

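The enlarged wrist view shows the lip starting under the stud: pin at (250,270), shank at (170,240). About 10 mm is left.

Emit:
{"fn": "jog_arm", "kwargs": {"commands": [1,-0.003,0.04,0,0,1,-0.002,0.04,0,0,1,-0.002,0.04,0,0,1,-0.003,0.04,0,0,1,-0.002,0.04,0,0,1,-0.002,0.04,0,0,1,0,0,0,0]}}

```text
time: 10.4
tool_pos: [548.7, -53.3, 169.6]
ee_rot: [0.001, -0.029, 1.0, -0.001]
force: [-2.8, -1.1, 10.6]
opening: 0.229
finger_force: 59.2
```

Emit:
{"fn": "jog_arm", "kwargs": {"commands": [1,-0.002,0.02,0,0,1,0,0.02,0,0,1,0,0,0,0]}}

```text
time: 10.7
tool_pos: [548.7, -52.4, 169.6]
ee_rot: [0.001, -0.029, 1.0, -0.001]
force: [-2.3, -2.3, 10.0]
opening: 0.23
finger_force: 59.2
```

Emit:
{"fn": "jog_arm", "kwargs": {"commands": [1,-0.002,0.02,0,0,1,0,0,0,0]}}

```text
time: 10.9
tool_pos: [548.6, -51.8, 169.6]
ee_rot: [0.001, -0.029, 1.0, -0.001]
force: [-1.4, -1.7, 10.6]
opening: 0.228
finger_force: 59.2
```

Emit:
{"fn": "jog_arm", "kwargs": {"commands": [1,0,0.02,0,0,1,0,0,0,0]}}

```text
time: 11.1
tool_pos: [548.6, -51.4, 169.6]
ee_rot: [0.001, -0.029, 1.0, -0.001]
force: [-1.9, -1.0, 10.2]
opening: 0.231
finger_force: 59.2
```

Emit:
{"fn": "jog_arm", "kwargs": {"commands": [1,-0.002,0.02,0,0,1,0,0,0,0]}}

```text
time: 11.3
tool_pos: [548.6, -50.8, 169.6]
ee_rot: [0.001, -0.029, 1.0, -0.001]
force: [-2.5, -1.5, 10.2]
opening: 0.23
finger_force: 59.2
```

Emit:
{"fn": "jog_arm", "kwargs": {"commands": [1,0,0.02,0,0,1,0,0,0,0]}}

```text
time: 11.5
tool_pos: [548.5, -50.3, 169.6]
ee_rot: [0.001, -0.029, 1.0, -0.001]
force: [-2.5, -1.5, 10.3]
opening: 0.229
finger_force: 59.2
```

Emit:
{"fn": "jog_arm", "kwargs": {"commands": [1,0,0.02,0,0,1,0,0,0,0]}}

```text
time: 11.7
tool_pos: [548.6, -49.9, 169.6]
ee_rot: [0.001, -0.029, 1.0, -0.001]
force: [-2.6, -2.1, 9.9]
opening: 0.231
finger_force: 59.2
```

Emit:
{"fn": "jog_arm", "kwargs": {"commands": [1,-0.002,0.02,0,0,1,0,0,0,0]}}

```text
time: 11.9
tool_pos: [548.5, -49.4, 169.6]
ee_rot: [0.001, -0.029, 1.0, -0.001]
force: [-3.0, -1.3, 11.0]
opening: 0.233
finger_force: 59.2
```

Emit:
{"fn": "jog_arm", "kwargs": {"commands": [1,0,0.015,0,0,1,0,0,0,0]}}

```text
time: 12.1
tool_pos: [548.5, -49.0, 169.6]
ee_rot: [0.001, -0.029, 1.0, -0.001]
force: [-2.8, -1.3, 10.2]
opening: 0.229
finger_force: 59.2
```

Emit:
{"fn": "jog_arm", "kwargs": {"commands": [1,-0.001,0.015,0,0,1,0,0,0,0]}}

```text
time: 12.3
tool_pos: [548.5, -48.6, 169.6]
ee_rot: [0.001, -0.029, 1.0, -0.001]
force: [-2.8, -1.2, 10.0]
opening: 0.232
finger_force: 59.2
```

Emit:
{"fn": "jog_arm", "kwargs": {"commands": [1,-0.001,0.015,0,0,1,0,0,0,0]}}

```text
time: 12.5
tool_pos: [548.5, -48.3, 169.6]
ee_rot: [0.001, -0.029, 1.0, -0.001]
force: [-1.7, -1.4, 10.5]
opening: 0.23
finger_force: 59.2
```

Emit:
{"fn": "jog_arm", "kwargs": {"commands": [1,-0.001,0.015,0,0,1,0,0,0,0]}}

```text
time: 12.7
tool_pos: [548.4, -48.1, 169.6]
ee_rot: [0.001, -0.029, 1.0, -0.001]
force: [-2.7, -1.9, 9.9]
opening: 0.229
finger_force: 59.2
```

Emit:
{"fn": "jog_arm", "kwargs": {"commands": [1,-0.001,0.015,0,0,1,0,0,0,0]}}

```text
time: 12.9
tool_pos: [548.4, -47.9, 169.6]
ee_rot: [0.001, -0.029, 1.0, -0.001]
force: [-2.7, -2.2, 9.8]
opening: 0.23
finger_force: 59.2
```

Emit:
{"fn": "jog_arm", "kwargs": {"commands": [1,-0.001,0.01,0,0,1,0,0,0,0]}}

```text
time: 13.1
tool_pos: [548.4, -47.8, 169.6]
ee_rot: [0.001, -0.029, 1.0, -0.001]
force: [-1.5, -3.5, 10.1]
opening: 0.228
finger_force: 59.2
```

Emit:
{"fn": "jog_arm", "kwargs": {"commands": [1,-0.001,0.01,0,0,1,0,0,0,0]}}

```text
time: 13.3
tool_pos: [548.4, -47.7, 169.6]
ee_rot: [0.001, -0.029, 1.0, -0.001]
force: [-2.0, -4.2, 10.2]
opening: 0.227
finger_force: 59.2
```

The force along y went from about -1.5 to -4.2 N while the knob slowed to a stop, at the place predicted from the images. That is roughly 3 N on the stud, so this is contact. Next I let the knob go.

Emit:
{"fn": "jog_arm", "kwargs": {"commands": [0.3,0,0,0,0,0,0,0,0,0,-0.5,0,0,0,0,-1,0,0,0,0,-1,0,0,0,0,-1,0,0,0,0,-1,0,0,0,0,-1,0,0,0,0,-1,0,0,0,0]}}

```text
time: 14.2
tool_pos: [547.9, -46.2, 168.6]
ee_rot: [-0.0, -0.029, 1.0, -0.0]
force: [-0.5, -0.1, 0.2]
opening: 1.0
finger_force: 0.0
```

Emit:
{"fn": "jog_arm", "kwargs": {"commands": [-1,0,0,0.2,0,-1,0,0,0.4,0,-1,0,0,0.6,0,-1,0,0,0.6,0,-1,0,0,0.6,0,-1,0,0,0.6,0,-1,0,0,0.6,0,-1,0,0,0,0,-1,0,0,0,0]}}

```text
time: 15.1
tool_pos: [548.1, -46.3, 259.1]
ee_rot: [0.001, -0.029, 1.0, -0.0]
force: [0.4, 0.8, 0.5]
opening: 0.995
finger_force: 0.0
```

```bash
python3 - <<'E'
from h import *
s=sensors.sense();print(s["time"],s["tool_pos"],s["force"])
I=[]
for n,(x,y) in {"side":(275,190),"scene":(220,160)}.items():
    d=optics.get_image(n)
    I.append(cv2.resize(d["img"][y:y+100,x:x+80,::-1],None,fx=5,fy=5,interpolation=cv2.INTER_CUBIC))
    for pl in (0,10,14,18): print(n,pl,(proj(d,[[548.2,-47.7,180.5-pl]])[0]-[x,y])*5)
cv2.imwrite("pics/f.png",np.hstack(I))
E
```

```text
15.1 [548.05514653 -46.27653612 259.05874093] [0.40477698 0.80702487 0.47249427]
side 0 [189.12699     32.23752671]
side 10 [188.56484367  51.94648817]
side 14 [188.34090825  59.76811931]
side 18 [188.11750318  67.55459482]
scene 0 [192.32890891 114.51343136]
scene 10 [193.73689906 128.23709343]
scene 14 [194.2949235  133.67521264]
scene 18 [194.85002665 139.08433492]
```

View pics/f.png

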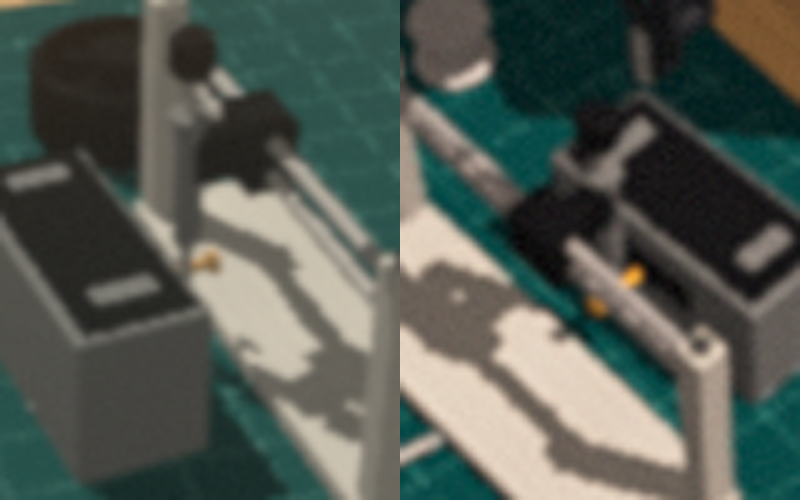

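```bash
python3 - <<'E'
from h import *
import pickle
D=pickle.load(open("D.pkl","rb"))["side"]
d=optics.get_image("side")
p0=proj(D,[[551.2,-104.6,180.5]])[0].round().astype(int)
print("initial proj",proj(D,[[551.2,-104.6,180.5]])[0])
T=cv2.cvtColor(D["img"],7)[201:217,318:332]   # knob at start
g=cv2.cvtColor(d["img"],7)[190:230,300:330]
k=4;up=lambda a:cv2.resize(a,None,fx=k,fy=k,interpolation=cv2.INTER_CUBIC)
P=proj(d,[[548.2,-47.9,180.5-z] for z in (0,10,14)])-proj(D,[[551.2,-104.6,180.5]])
print("predicted shift",P)
r=cv2.matchTemplate(up(g),up(T),cv2.TM_CCOEFF_NORMED);_,m,_,l=cv2.minMaxLoc(r)
print(m,"shift",l[0]/k+300-318,l[1]/k+190-201)
E
```

```text
initial proj [323.59961567 208.68995279]
predicted shift [[-10.74277117 -12.2009465 ]
 [-10.85540507  -8.25865636]
 [-10.90027349  -6.69413553]]
0.7637934684753418 shift -12.0 -7.75
```

```bash
python3 - <<'E'
from h import *
s=sensors.sense();d=optics.get_image("wrist");e=optics.get_image("side")
P=lambda q,X,s=None:proj(q,X,s)
kn=P(d,[[548.2,-47.7,180.5-z] for z in(0,10,14)],s);print("knob w",kn)
c=kn[1].round().astype(int);x,y=c[0]-40,c[1]-70
print("wrist crop",x,y,((kn-[x,y])*5).round())
A=cv2.resize(d["img"][y:y+110,x:x+80,::-1],None,fx=5,fy=5,interpolation=cv2.INTER_CUBIC)
B=cv2.resize(e["img"][192:247,295:335,::-1],None,fx=10,fy=10,interpolation=cv2.INTER_CUBIC)
for n,X in {"knobtop0":191,"knobtop10":181,"knobtop14":177,"bot10":160,"bot14":156,"collartop":140,"hookfoot10":47-5,"stud":50}.items(): print(n,((P(e,[[548.2,-47.7,X]])[0]-[295,192])*10).round())
cv2.imwrite("pics/g.png",np.hstack([A,B]))
E
```

```text
knob w [[279.07322047 235.06494572]
 [279.15147753 229.96241849]
 [279.18093582 228.0424374 ]]
wrist crop 239 160 [[200. 375.]
 [201. 350.]
 [201. 340.]]
knobtop0 [179.   3.]
knobtop10 [178.  42.]
knobtop14 [178.  58.]
bot10 [176. 125.]
bot14 [176. 140.]
collartop [174. 201.]
hookfoot10 [163. 553.]
stud [164. 526.]
```

View pics/g.png

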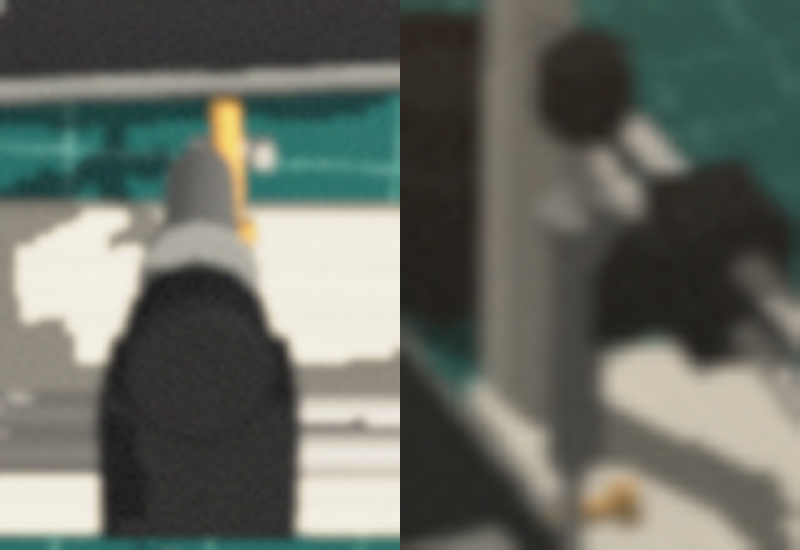

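The wrist crop shows the stud at (228,150) in the throat, between the shank and the lip at (262,155). In the side crop the knob's centre is at row 84, where about 84 is predicted for plunger 0.010 and 99 for 0.014, so the stud is caught in the throat. The robot is clear.

```bash
python3 -c "
from h import *
print(order.hand_in())"
```

```text
the job is handed in; nothing more can be done
None
```

The probe's hook is caught under the grey battery's stud with the knob released at about 10 mm; I estimate about 3 N on the stud at contact, the battery and loose things were left alone, and the job was handed in with the arm clear at about 15 s.

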